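# Refit a cooker knob on its D-stem and hold it down

### The job

One control knob of the two-burner gas hob was taken off for cleaning and lies on the round cork mat; the gas is off at the bottle. Pick the knob up, turn it so that the flat in its bore matches the flat of the bare tap stem, push it fully home on the stem, and keep pressing it right down against the tap's spring so that the spark igniter can be checked: finish while still holding it down there. Leave the other, fitted knob alone and do not push about the jar, spoon, bottle opener or torch.

Things in the scene. Friction and masses are not known exactly. Their poses are not given: they have to be found in the camera images.
- knob: Loose black metal cooker knob, 120 g, on the cork mat. Origin: centre of its underside, z up. Round skirt 44 mm across, z 0 to 16 mm; above it a grip bar 44 mm long (along x), 14 mm thick (along y), z 16 to 38 mm, to be pinched across y; white pointer at its +x end. D-bore from below, 16 mm deep, mouth bevelled 2 mm: radius 6.5 mm, flat on the +x (pointer) side 2 mm from the axis.
- pointer (a point): Middle of the white pointer line down the +x end of the loose knob's grip bar: 22 mm from its axis, 27 mm above its underside.
- stem_top (a point): Upper end of the bare brass tap stem, on its axis, 73 mm above the shelf when not pressed; moves down with it. D-section: radius 6 mm, flat 1.5 mm from the axis, end chamfered 1.5 mm. x points out through the flat, z up. The stem cannot turn. The knob goes on only with its x along this x, within about 0.1 rad; fully home its underside is 16 mm below this point.
- tap: Head of the bare tap, fixed on the hob: origin on the deck (48 mm above the shelf) on the stem's axis; the stem stands up 25 mm from it. x points, like the stem's flat, towards the burners (away from the hob's front edge) and the red off dot 30 mm from the axis. Either of the hob's two tap places, 160 mm apart, may be the bare one.
- stem (a joint): How far the bare stem is pressed down, m: 0 up, 0.006 fully down. Spring: begins to move at 4 N, 10 N at the full 6 mm; it comes back up when let go. Fully down, the seated knob's underside is 3 mm above the deck.
- hob: Table-top two-burner gas hob, steel, fixed, 440 mm wide (y), 330 mm deep (x). Origin: centre of its underside on the shelf. Deck 48 mm up; black pan supports over the two burners reach 82 mm up, and come no nearer than 60 mm to the tap axes. The taps stand along the front edge (the -x edge), at x = -118 mm, y = +80 and -80 mm in its frame.
- fitted (a joint): How far the other, already fitted knob is pressed down, m: 0 up, 0.006 down. Same sprung tap; it is to be left alone.
- fitted_top (a point): Top centre of the fitted black knob on the other tap (same shape as the loose one, 38 mm high, top 95 mm above the shelf).
- mat: Round cork mat, fixed, 130 mm in diameter, 8 mm thick; origin at the centre of its underside.
- jar: Clear plastic jar with green screw lid, 72 mm in diameter, 115 mm high, loose; origin at the centre of its underside.
- spoon: Wooden spoon lying on the shelf along its x, 260 mm long, 20 mm high, loose; origin about its middle, on the shelf.
- opener: Flat steel bottle opener lying along its x, 120 mm long, 5 mm high, loose; origin near its middle, on the shelf.
- torch: Yellow solar torch lying along its x, 150 mm long, 46 mm wide and high, loose; origin near its middle, on the shelf.
Not all that is in view belongs to the job. Leave any purple or turquoise look-alike of the knob alone. Of the things like the mat, leave any that is grey; of the rest the smaller one is meant.

How it is judged (in metres and radians):
On the way, in this order (a step that is already met when the one before it is completed fails the run):
1. the knob is picked up clear of the cork mat (z of knob in the frame of mat above 0.03 m and contact force between knob and the fingers above 0.5 N), for 0.1 s.
2. the knob is home on the bare stem, flat to flat (horizontal distance between knob and stem_top below 0.0025 m and z of knob in the frame of stem_top below -0.013 m and angle between the x axis of knob and the x axis of stem_top, either way round below 0.35 rad and x of pointer in the frame of stem_top above 0.018 m), for 0.1 s.
At the end, for the whole second after the job is handed in: The knob sits on the bare stem flat to flat (pointer to the off dot, axes within 2.5 mm, bore at least 13 of its 16 mm over the stem, upright), the stem is pressed down at least 4.5 of its 6 mm by the fingers on the knob (not resting on the deck), and it is still held so through the last second (all of step 2 and angle between knob's own z axis and vertical below 0.15 rad and value of joint stem above 0.0045 m and contact force between knob and the fingers above 2 N and contact force between knob and hob below 1 N and value of joint fitted below 0.002 m); the arm keeps its last pose, push and grip.
It fails at once if the fitted knob is pressed (value of joint fitted above 0.004 m).
It fails at once if the jar, spoon, opener or torch is pushed more than 20 mm (distance of any of jar, spoon, opener, torch from where it was at the start of the episode above 0.02 m).
It also fails if it takes over 56 s, if anything falls off the work surface, if the arm or the gripper's body presses on something with over 40 N, if the wrist force passes 120 N, or if a joint passes its speed limit or range.

### The arm

A 7-joint arm with a two-finger parallel gripper is mounted at the origin on the work surface. World frame = base frame: x ahead of the robot, y to its left, z up, the work surface at z = 0. Lengths are in mm, angles in rad, forces in N, time in s.
With the tool pointing down it reaches from about 425 to 875 mm from the base axis. Payload 4.7 kg.
Tool frame: the origin (TCP) lies midway between the tips of the shut fingers; the grasp point (between the pads) lies 19 mm behind it; z points along the fingers, y is the line along which they close (so a half turn about z gives the same grasp; the last joint's range is limited). The gripper opens to 85 mm and grips with 20 to 120 N. Pads are 22 mm wide; open, the fingers measure 114 mm over their backs; the gripper's body (76 mm by 85 mm) begins 54 mm behind the grasp point. The pads swing forward as they close: fully open they stand 13 mm farther back than shut.
Start: joints at [-1.176, 0.321, -0.07, 1.45, 0.023, 1.371, -0.057], TCP at [241.609, 603.448, 231.349] pointing down, gripper open.
Joint ranges: [-2.86, 2.86], [-0.3, 2.09], [-1.38, 1.24], [0.06, 2.45], [-1.56, 4.7], [0.09, 2.05], [-2.69, 2.69]. Speed limits (rad/s): [2.57, 2.57, 3.14, 3.14, 3.14, 3.14, 3.14].

### API

Orientations are given as a unit quaternion [x, y, z, w].
In Python, from rig import r gives the robot as it stands.
- The arm moves only by the tool apply_moves, never from a script. Its argument "deltas" is a list of rows, each an object of numbers: "rx", "ry", "rz": the turn, a rotation vector about the tool's x, y, z in degrees; "dx", "dy", "dz": the shift along the tool's x, y, z in cm; "claw": the gripper command: -1 is shut, 1 is fully open, values between are in proportion. A call has 1 to 10 rows; each row is the pose to reach, as a shift and turn from the pose commanded when the call began, along the tool's axes at that moment; what a row does not reach only later rows make up. A row lasts 1/8 s, in which the tool goes at most 62.5 mm and 10.7 degrees, less where a joint would pass 70% of its speed; a pose out of reach is approached as far as the arm can. A call with a gripper value outside its range is refused whole. The fingers move at their own pace and stop on an object; the grip force is fixed at half the most. Time passes only in rows, so rows that repeat a pose let the fingers close. It gives the time, the measured TCP pose, the force, the opening and the grip force at its end, in the units of the state.
- r.state(): the state, without advancing time (a new reading comes with each control period).
- r.get_image(name): name is "scene" or "top" or "wrist"; returns the picture (384x512x3 uint8, red, green, blue); there is no depth.
- r.camera_params(name): a dict with "fovy" (degrees; the focal length in pixels is half the picture's height over the tangent of half this angle, whatever the lens; pixels are square), "cx", "cy" (the principal point, pixels), "extrinsics" (4x4, takes a point from camera to world coordinates). Camera axes: x right, y down, z forward; pixel columns grow to the right and rows downward; lengths in mm; the calibration is good to about 2 mm. A picture is of the moment at which its call begins: read the wrist's pose just before it. camera_params takes no time and is no camera call; for the wrist camera it gives the pose at the moment of the call.
- r.hand_in(): hands the job in; it is judged then, once.
Trained networks look in the newest picture that a camera, given by its name, has taken for a name from the list of things; names that differ only in an ending like _2 or _b are one class to them, and where a whole thing is asked for, a point or a joint stands for the part that bears it (a point fixed in the world has none). Each returns a list of dicts, best first, with "p" (0 to 1); they miss things now and then, are a little off and sometimes report something else, mostly with a low value. They report only what shows in the picture. A call takes as long as a camera call. They do not tell look-alikes from the thing itself.
- r.find_in(thing, camera): "bbox" ([centre column, centre row, width, height] in pixels, round what is visible of it).
- r.landmark_of(thing, camera): "pixel" ([row, column] in pixels: a listed point, or the origin of a listed thing).
The state is a dict: "time": time; "joint_pos": joint angles; "qvel": joint speeds; "effort": joint torques, N m; "eef_pos": TCP position; "tcp_rot": TCP orientation; "contact_force": force on the tool from outside, world axes, zero at the start; "moment": the same for the moment, N m; "finger_gap": opening from 0.0 (shut) to 1.0 (fully open); "grip_force": force on a finger pad.
Only numpy, scipy, OpenCV 4.12 (cv2) and the standard library are available. Lean on these libraries where they do the work, as an engineer would, in place of code of your own. Each camera call takes 0.05 s, during which the arm holds its last target. There are 200 camera calls.

## Working session

There is one attempt and no reset: what is moved stays moved. The work goes in short steps, Python scripts to look and compute and a tool call to move; the robot and the scene stay as the last step left them, time stands still between calls to the robot, and variables do not carry over. Pictures are saved under pics/ and viewed, at most 10 in all, crops included, and the job is handed in when it is done.

Besides the shell and the picture viewer there is one more tool, called after "Request:" as name(argument=value, ...) on one line, values as JSON. apply_moves: Moves the arm, as the interface text tells. Its arguments: {"type":"object","properties":{"deltas":{"type":"array"}},"required":["deltas"]}

```bash
ls; mkdir -p pics; cat > h.py <<'E'
import numpy as np, cv2
from rig import r
from scipy.spatial.transform import Rotation as R
def snap(c,f):
    p=r.camera_params(c); im=r.get_image(c); cv2.imwrite('pics/'+f,im[:,:,::-1]); return p,im
def foc(p): return 192/np.tan(np.radians(p['fovy'])/2)
def ray(p,u,v):
    E=np.array(p['extrinsics']); d=E[:3,:3]@[(u-p['cx'])/foc(p),(v-p['cy'])/foc(p),1]; return E[:3,3],d
def atz(p,u,v,z):
    o,d=ray(p,u,v); return o+d*(z-o[2])/d[2]
def proj(p,X):
    E=np.array(p['extrinsics']); c=E[:3,:3].T@(np.array(X)-E[:3,3]); return c[:2]/c[2]*foc(p)+[p['cx'],p['cy']]
E
python3 - <<'E'
from h import *
print(r.state())
P={}
for c in('scene','top'):
    p,im=snap(c,c+'0.png'); P[c]=p; print(c,p)
    for t,z in(('knob',8),('pointer',35),('mat',8),('stem_top',73),('tap',48),('fitted_top',95),('hob',0),('jar',0),('torch',0),('spoon',0),('opener',0)):
        for q in r.landmark_of(t,c)[:3]:
            v,u=q['pixel']; print(t,round(q['p'],2),np.round([u,v]),np.round(atz(p,u,v,z),1))
E
cd pics; python3 -c "
import cv2;a=cv2.imread('scene0.png');b=cv2.imread('top0.png');cv2.imwrite('s.png',cv2.resize(a,(800,600)));cv2.imwrite('t.png',cv2.resize(b,(800,600)))"
```

```text
pics
{'time': 0.0, 'joint_pos': array([-1.17590761,  0.32180469, -0.0700707 ,  1.45169459,  0.0226095 ,
        1.37078344, -0.05688898]), 'qvel': array([-0.00075395,  0.00038671, -0.00015472, -0.00289198, -0.00016587,
       -0.00081724,  0.00049907]), 'effort': array([ 3.20935187e-04, -4.93579602e+01, -3.81699828e-01, -3.14325750e+01,
        1.31900658e-02,  1.14834867e-02, -1.00367970e-05]), 'eef_pos': array([241.43001418, 602.91611792, 230.22544506]), 'tcp_rot': array([ 1.89231028e-01,  9.81932132e-01, -9.43524487e-04, -1.24427578e-04]), 'contact_force': array([-0.01567069,  1.0390949 ,  0.33432192]), 'moment': array([-0.03187827,  0.00418924,  0.0017801 ]), 'grip_force': 0.0, 'finger_gap': 0.9987337466641718}
scene {'fovy': 51.17885824990857, 'cx': 258.8199685540516, 'cy': 195.80698755025185, 'extrinsics': array([[-6.66734845e-01,  4.46875721e-01, -5.96461848e-01,
         1.47268138e+03],
       [ 7.44958744e-01,  4.23628858e-01, -5.15339753e-01,
         8.72837178e+02],
       [ 2.23856281e-02, -7.87934440e-01, -6.15352097e-01,
         1.10008249e+03],
       [ 0.00000000e+
[... 1417 characters left out ...]
ob 0.47 [314. 178.] [ 537.7 -157.1    8. ]
pointer 0.7 [164. 192.] [490.  347.7  35. ]
pointer 0.64 [198. 210.] [429.1 232.2  35. ]
pointer 0.45 [179. 159.] [600.8 300.   35. ]
mat 0.9 [171. 203.] [454.1 330.    8. ]
mat 0.72 [234. 239.] [330.7 116.9   8. ]
mat 0.63 [ 89. 220.] [399.3 604.2   8. ]
stem_top 0.34 [168. 198.] [465.1 326.2  73. ]
stem_top 0.18 [268. 173.] [544.1   1.1  73. ]
tap 0.61 [316. 178.] [ 533.3 -158.    48. ]
fitted_top 0.72 [266. 175.] [536.3   7.5  95. ]
hob 0.97 [295. 148.] [645.  -94.8   0. ]
hob 0.71 [418. 198.] [ 467.6 -514.7    0. ]
torch 0.94 [418. 199.] [ 465.5 -514.3    0. ]
spoon 0.56 [133. 222.] [392.7 457.    0. ]
opener 0.57 [163. 238.] [336.9 354.8   0. ]
```

View pics/t.png

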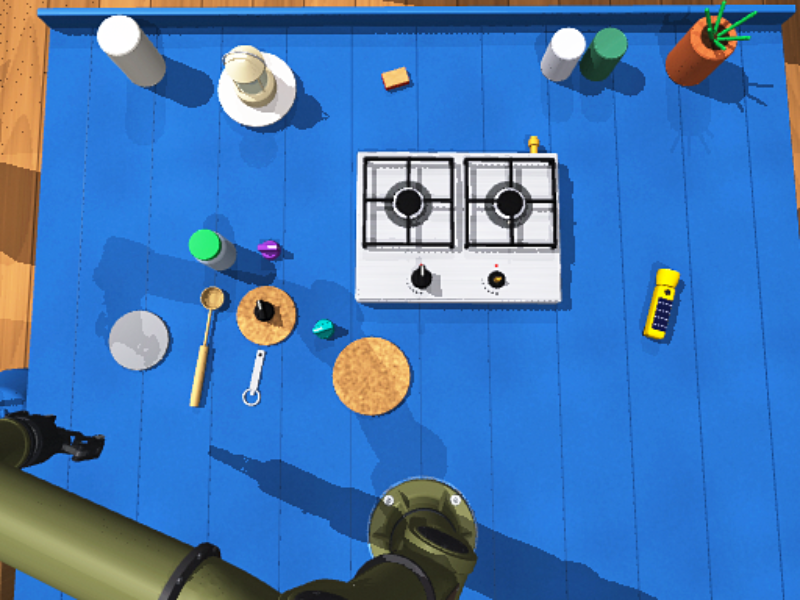

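View pics/s.png

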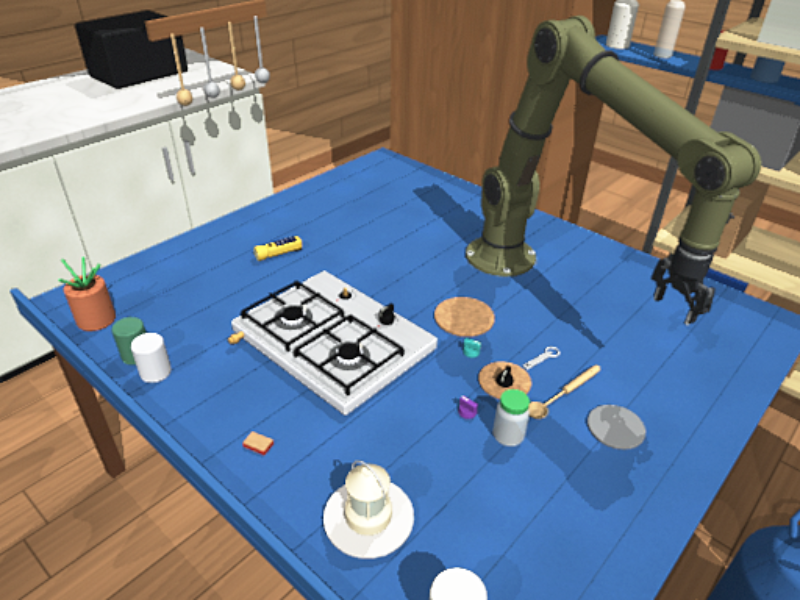

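Top view (800×600): the black knob is on the small cork mat at (265,311), the bare tap is at (497,279) and the fitted knob at (421,278). The jar lid is at (207,245), the spoon at (205,350) and the opener at (255,378). The scene view agrees: knob on the mat at (505,376), bare tap at (345,293).

```bash
cat >> h.py <<'E'
def tool():
    s=r.state(); return np.array(s['eef_pos']),R.from_quat(s['tcp_rot']).as_matrix()
def delta(target,yaw_y=None):
    "shift cm in tool axes, and turn (deg, tool) so tool z down and tool y along world angle yaw_y (or + 180)"
    p,M=tool(); d=M.T@(np.array(target)-p)/10; out=[d.round(2)]
    if yaw_y is not None:
        for a in(yaw_y,yaw_y+np.pi):
            y=np.array([np.cos(a),np.sin(a),0]); z=np.array([0,0,-1.]); x=np.cross(y,z)
            out.append(np.degrees(R.from_matrix(M.T@np.c_[x,y,z]).as_rotvec()).round(2))
    return out
E
python3 - <<'E'
from h import *
p,M=tool(); c=r.camera_params('wrist'); E=np.array(c['extrinsics'])
print(c['fovy'],(M.T@(E[:3,3]-p)).round(1),(M.T@E[:3,:3]).round(3))
t=r.camera_params('top')
print(atz(t,169.5,201,8),atz(t,318,178.5,73),atz(t,269.5,178,95))
print(delta([470,330,230]))
E
```

```text
66.47804896591083 [  65.5   -1.4 -142.6] [[-0.    -0.966 -0.26 ]
 [ 1.    -0.     0.   ]
 [-0.    -0.26   0.966]]
[461.23420389 334.17125194   8.        ] [ 526.22497093 -160.33702853   73.        ] [525.3014724   -1.93960082  95.        ]
[array([-31.37, -16.9 ,   0.14])]
```

Request:
apply_moves(deltas=[{"dx": -6, "dy": -3.2, "dz": 0}, {"dx": -12, "dy": -6.5, "dz": 0}, {"dx": -18, "dy": -9.7, "dz": 0}, {"dx": -24, "dy": -13, "dz": 0}, {"dx": -30, "dy": -16, "dz": 1}, {"dx": -31, "dy": -17, "dz": 2}, {"dx": -31, "dy": -17, "dz": 2}, {"dx": -31, "dy": -17, "dz": 2}])

```text
$.deltas[0]: bad value
```

```bash
python3 - <<'E'
from h import *
print(tool())
p,im=snap('wrist','w1.png')
for t,z in(('knob',8),('pointer',35),('mat',8),('jar',0),('spoon',0),('opener',0)):
    for q in r.landmark_of(t,'wrist')[:2]:
        v,u=q['pixel']; print(t,round(q['p'],2),np.round([u,v]),np.round(atz(p,u,v,z),1))
E
```

```text
(array([241.60869307, 603.44461572, 231.34945374]), array([[-9.28368956e-01,  3.71659892e-01,  8.32132132e-05],
       [ 3.71659896e-01,  9.28368957e-01,  4.49216092e-05],
       [-6.05570035e-05,  7.26308416e-05, -9.99999996e-01]]))
knob 0.79 [ 72. 369.] [426.6 216.4   8. ]
pointer 0.64 [ 69. 376.] [417.8 236.1  35. ]
mat 0.79 [306. 272.] [403.5 607.5   8. ]
spoon 0.92 [210. 297.] [395.  464.3   0. ]
```

View pics/w1.png

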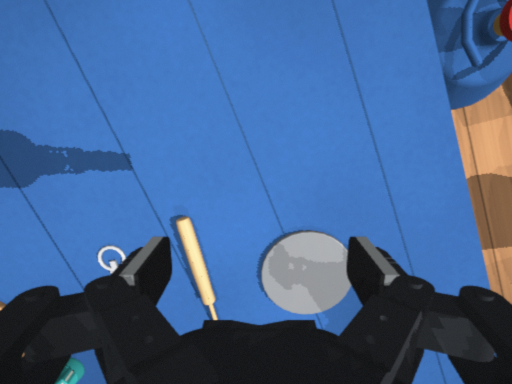

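The picture shows the shelf with the grey mat at (306,272), the spoon at (195,260) and the fingers at the bottom. The rows probably need all the keys, so I'll resend the move with them.

Request:
apply_moves(deltas=[{"rx": 0, "ry": 0, "rz": 0, "dx": -6, "dy": -3.2, "dz": 0, "claw": 1}, {"rx": 0, "ry": 0, "rz": 0, "dx": -12, "dy": -6.5, "dz": 0, "claw": 1}, {"rx": 0, "ry": 0, "rz": 0, "dx": -18, "dy": -9.7, "dz": 0, "claw": 1}, {"rx": 0, "ry": 0, "rz": 0, "dx": -24, "dy": -13, "dz": 0, "claw": 1}, {"rx": 0, "ry": 0, "rz": 0, "dx": -30, "dy": -16, "dz": 1, "claw": 1}, {"rx": 0, "ry": 0, "rz": 0, "dx": -31, "dy": -17, "dz": 2, "claw": 1}, {"rx": 0, "ry": 0, "rz": 0, "dx": -31, "dy": -17, "dz": 2, "claw": 1}, {"rx": 0, "ry": 0, "rz": 0, "dx": -31, "dy": -17, "dz": 2, "claw": 1}])

```text
time: 2.55
eef_pos: [465.8, 331.2, 211.5]
tcp_rot: [0.189, 0.982, 0.0, -0.0]
contact_force: [0.1, 0.3, 0.3]
finger_gap: 1.001
grip_force: 0.0
```

```bash
python3 - <<'E'
from h import *
print(tool())
p,im=snap('wrist','w2.png')
for t,z in(('knob',8),('pointer',35),('mat',8),('jar',0),('spoon',0),('opener',0)):
    for q in r.landmark_of(t,'wrist')[:2]:
        v,u=q['pixel']; print(t,round(q['p'],2),np.round([u,v]),np.round(atz(p,u,v,z),1))
E
```

```text
(array([465.76129157, 331.17738485, 211.50113338]), array([[-9.28557047e-01,  3.71189603e-01, -2.97179535e-04],
       [ 3.71189241e-01,  9.28556835e-01,  8.66734722e-04],
       [ 5.97671006e-04,  6.94502788e-04, -9.99999580e-01]]))
knob 0.95 [159. 178.] [429.5 214.    8. ]
knob 0.79 [294. 266.] [601.2 325.8   8. ]
pointer 0.91 [278. 282.] [598.7 302.3  35. ]
pointer 0.81 [161. 173.] [423.3 229.7  35. ]
mat 0.9 [259. 163.] [457.6 333.2   8. ]
mat 0.76 [ 39. 136.] [332.7 108.    8. ]
jar 0.59 [374. 232.] [598.3 437.4   0. ]
spoon 0.68 [346.  67.] [394.2 464.3   0. ]
opener 0.86 [235.  51.] [332.3 354.5   0. ]
```

View pics/w2.png

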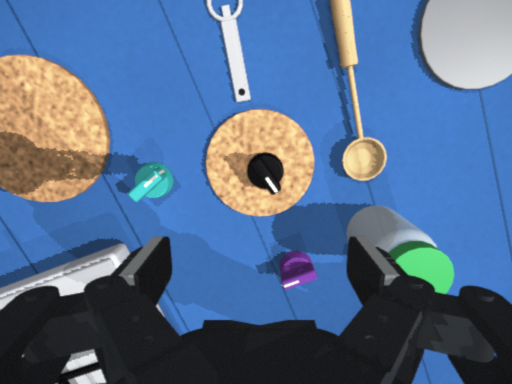

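The loose knob is at (265,171) on the cork mat, with its white pointer running from about (266,180) to (277,190), i.e. towards lower right. The jar lid is at (422,267), the spoon bowl at (364,158) and the opener at (235,60).

```bash
python3 - <<'E'
from h import *
im=cv2.imread('pics/w2.png'); p=r.camera_params('wrist')
c=im[140:204,230:300]; cv2.imwrite('pics/c2.png',cv2.resize(c,None,fx=8,fy=8,interpolation=cv2.INTER_CUBIC))
g=im.max(2); m=np.zeros(g.shape,np.uint8); m[145:200,240:290]=(g[145:200,240:290]<60)
v,u=np.nonzero(m); print('dark',len(u),u.mean(),v.mean(),u.min(),u.max(),v.min(),v.max())
w=np.zeros_like(m); w[145:200,240:290]=im.min(2)[145:200,240:290]>150
v,u=np.nonzero(w); print('white',len(u),np.c_[u,v].tolist())
for X in ([462,334,8],[462,334,24],[462,334,46]): print(proj(p,X))
E
```

```text
dark 948 264.79430379746833 170.18248945147678 248 282 153 193
white 229 [[280, 147], [240, 148], [279, 148], [280, 148], [240, 149], [241, 149], [242, 149], [278, 149], [279, 149], [280, 149], [281, 149], [240, 150], [241, 150], [242, 150], [278, 150], [279, 150], [280, 150], [281, 150], [282, 150], [241, 151], [279, 151], [280, 151], [281, 151], [282, 151], [279, 152], [280, 152], [281, 152], [282, 152], [279, 153], [280, 153], [281, 153], [282, 153], [279, 154], [280, 154], [281, 154], [282, 154], [283, 154], [279, 155], [280, 155], [281, 155], [282, 155], [283, 155], [279, 156], [280, 156], [281, 156], [282, 156], [283, 156], [280, 157], [281, 157], [282, 157], [283, 157], [284, 157], [283, 158], [284, 158], [285, 158], [288, 158], [289, 158], [288, 159], [289, 159], [289, 160], [289, 161], [288, 162], [289, 162], [288, 163], [289, 163], [285, 164], [286, 164], [287, 164], [288, 164], [289, 164], [284, 165], [285, 165], [286, 165], [287, 165], [285, 166], [286, 166], [285, 176], [286, 176], [287, 176], [266, 177], [267, 177], [285, 177], [286, 177], [287, 177], [288, 177], [289, 
[... 1105 characters left out ...]
90], [276, 190], [277, 190], [262, 191], [263, 191], [274, 191], [275, 191], [276, 191], [277, 191], [262, 192], [263, 192], [264, 192], [265, 192], [266, 192], [267, 192], [275, 192], [276, 192], [247, 193], [248, 193], [249, 193], [250, 193], [251, 193], [252, 193], [262, 193], [263, 193], [264, 193], [265, 193], [266, 193], [267, 193], [276, 193], [248, 194], [249, 194], [250, 194], [251, 194], [252, 194], [263, 194], [264, 194], [265, 194], [266, 194], [248, 195], [249, 195], [250, 195], [240, 197], [241, 197], [240, 198], [241, 198], [240, 199], [241, 199], [242, 199], [264, 199], [265, 199], [266, 199]]
[260.90764607 166.28598223]
[261.00855181 168.72597672]
[261.16354615 172.47388377]
```

View pics/c2.png

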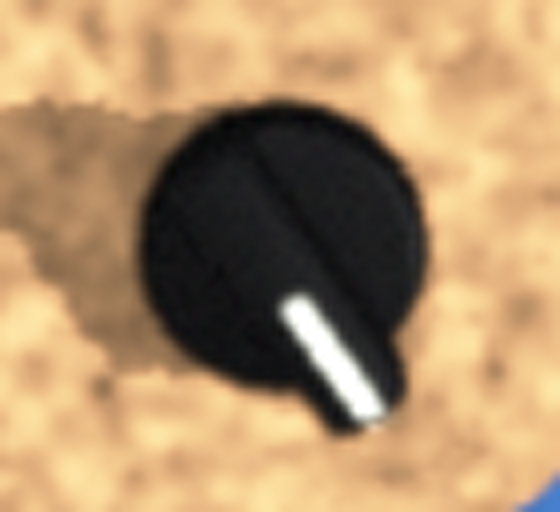

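The crop shows the round skirt centred at about (265.5,170.6) in full-picture pixels. The white line runs from (266.5,177.5) to (276,192).

```bash
python3 - <<'E'
from h import *
im=cv2.imread('pics/w2.png'); p=r.camera_params('wrist')
a=atz(p,265.5,170.6,20); w=[atz(p,*q,46) for q in((266.6,177.5),(276,192))]
print('centre',a,'line',w, [np.linalg.norm(x[:2]-a[:2]) for x in w])
d=w[1]-w[0]; d2=w[1]-a
yaw=np.arctan2(d[1],d[0]); print('yaw line',yaw,'yaw from centre',np.arctan2(d2[1],d2[0]))
# silhouette fit
from scipy.optimize import minimize
g=cv2.GaussianBlur(im,(3,3),0).max(2)
sil=np.zeros(g.shape,np.uint8); sil[148:200,242:290]=g[148:200,242:290]<75
sil=cv2.morphologyEx(sil,cv2.MORPH_CLOSE,np.ones((7,7)))
n,l,st,ce=cv2.connectedComponentsWithStats(sil); k=1+st[1:,4].argmax(); sil=(l==k).astype(np.uint8)
print(st[k])
S=8
silb=cv2.resize(sil[140:204,230:300]*255,None,fx=S,fy=S,interpolation=cv2.INTER_LINEAR)>127
def cost(q):
    x,y,t=q; m=np.zeros(silb.shape,np.uint8); th=np.linspace(0,6.283,40)
    def hull(P):
        u=np.array([(proj(p,X)-[230,140]+.5)*S for X in P]).astype(np.float32)
        cv2.fillConvexPoly(m,cv2.convexHull(u).astype(np.int32),1)
    hull([[x+22*np.cos(s),y+22*np.sin(s),z] for s in th for z in(8,24)])
    c,s=np.cos(t),np.sin(t)
    hull([[x+c*i-s*j,y+s*i+c*j,z] for i in(-22,22) for j in(-7,7) for z in(24,46)])
    return (m!=silb).sum()/S/S
for t0 in(yaw,):
    o=minimize(cost,[a[0],a[1],t0],method='Nelder-Mead',options=dict(initial_simplex=[[a[0],a[1],t0],[a[0]+4,a[1],t0],[a[0],a[1]+4,t0],[a[0],a[1],t0+.15]]))
    print(o.x,o.fun); x,y,yaw=o.x
print(delta([x,y,130],yaw+np.pi/2), r.state()['joint_pos'].round(2))
E
```

```text
centre [466.66871912 337.7752094   20.        ] line [array([469.269286  , 337.40148719,  46.        ]), array([488.0828394 , 341.03639022,  46.        ])] [np.float64(2.62728308717947), np.float64(21.661021395948303)]
yaw line 0.19085501018153223 yaw from centre 0.15112991607996726
[ 247  153   36   41 1046]
[4.67556373e+02 3.36035541e+02 2.40502365e-01] 220.6875
[array([0.02, 0.51, 8.15]), array([ 1.000e-02,  1.000e-02, -3.551e+01]), array([ 1.0000e-02, -2.0000e-02,  1.4449e+02])] [-0.79  0.16  0.14  1.69 -0.02  1.29  0.55]
```

Request:
apply_moves(deltas=[{"rx": 0, "ry": 0, "rz": -10, "dx": 0, "dy": 0.6, "dz": 3, "claw": 1}, {"rx": 0, "ry": 0, "rz": -20, "dx": 0, "dy": 0.6, "dz": 6, "claw": 1}, {"rx": 0, "ry": 0, "rz": -30, "dx": 0, "dy": 0.6, "dz": 9, "claw": 1}, {"rx": 0, "ry": 0, "rz": -32, "dx": 0, "dy": 0.6, "dz": 10, "claw": 0.5}, {"rx": 0, "ry": 0, "rz": -32, "dx": 0, "dy": 0.6, "dz": 10, "claw": 0.5}, {"rx": 0, "ry": 0, "rz": -32, "dx": 0, "dy": 0.6, "dz": 10, "claw": 0.5}])

```text
time: 3.65
eef_pos: [469.3, 336.6, 112.8]
tcp_rot: [-0.088, 0.996, 0.001, 0.001]
contact_force: [0.4, -0.8, -0.3]
finger_gap: 0.75
grip_force: 0.0
```

```bash
python3 - <<'E'
from h import *
print(tool())
p,im=snap('wrist','w3.png'); im=im[:,:,::-1]
print(proj(p,[466.7,337.5,46]))
cv2.imwrite('pics/c3.png',cv2.resize(im[100:300,130:390],None,fx=3,fy=3,interpolation=cv2.INTER_CUBIC))
E
```

```text
(array([469.27948108, 336.64103091, 112.80736191]), array([[-0.98453479, -0.1751783 ,  0.00195295],
       [-0.17517548,  0.98453603,  0.00153257],
       [-0.00219122,  0.00116676, -0.99999692]]))
[262.09488631 201.79767773]
```

View pics/c3.png

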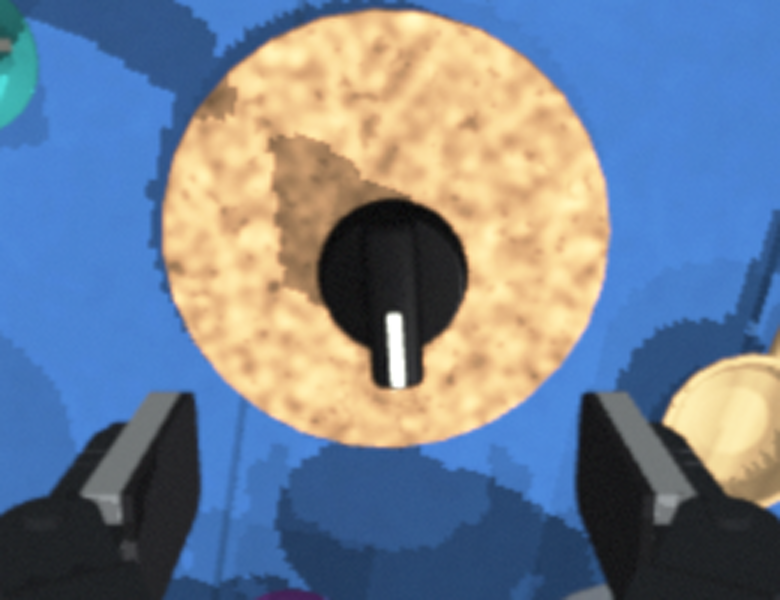

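The knob is now nearly aligned with the fingers. In full-picture pixels its skirt centre is at about (261,191.7), and the line runs from (261.3,204.7) to (262.7,229.3).

```bash
python3 - <<'E'
from h import *
p=r.camera_params('wrist')
# skirt outline extremes: left 318,right 467 (crop)
print('c',atz(p,261,191.7,20),[atz(p,130+x/3,192,24) for x in(318,467)])
a,b=[atz(p,*q,46) for q in((261.3,204.7),(262.7,229.3))]; d=b-a; yaw=np.arctan2(d[1],d[0]); print(a,b,yaw)
print(b-22*d/np.linalg.norm(d))
print(delta(list(atz(p,261,191.7,20)[:2])+[27],yaw+np.pi/2))
E
```

```text
c [466.05738098 336.79717771  20.        ] [array([468.83063435, 316.48612836,  24.        ]), array([461.7210196 , 356.48450909,  24.        ])]
[469.08496352 337.33964467  46.        ] [488.35454398 341.90810671  46.        ] 0.23278365777714896
[466.94792771 336.83299291  46.        ]
[array([0.34, 0.06, 8.59]), array([ 0.07,  0.14, -3.23]), array([ 2.1000e-01, -1.0000e-01,  1.7677e+02])]
```

Request:
apply_moves(deltas=[{"rx": 0, "ry": 0, "rz": -3, "dx": 0.25, "dy": 0.05, "dz": 3, "claw": 0.2}, {"rx": 0, "ry": 0, "rz": -3, "dx": 0.25, "dy": 0.05, "dz": 6, "claw": 0.1}, {"rx": 0, "ry": 0, "rz": -3, "dx": 0.25, "dy": 0.05, "dz": 7.5, "claw": 0}, {"rx": 0, "ry": 0, "rz": -3, "dx": 0.25, "dy": 0.05, "dz": 8.4, "claw": 0}, {"rx": 0, "ry": 0, "rz": -3, "dx": 0.25, "dy": 0.05, "dz": 8.4, "claw": 0}, {"rx": 0, "ry": 0, "rz": -3, "dx": 0.25, "dy": 0.05, "dz": 8.4, "claw": 0}])

```text
time: 4.45
eef_pos: [466.7, 336.6, 28.4]
tcp_rot: [-0.115, 0.993, 0.001, 0.001]
contact_force: [0.7, 0.2, 0.1]
finger_gap: 0.495
grip_force: 0.0
```

```bash
python3 - <<'E'
from h import *
for i in range(2):
    p,im=snap('wrist','w4.png'); s=r.state(); print(tool()[0],s['contact_force'],s['finger_gap'])
E
```

```text
[466.63566839 336.56645117  28.40332679] [-0.07417614  0.24848025  0.53788018] 0.501939212290194
[466.52058277 336.51016783  28.31423786] [ 0.26619036 -0.0573788  -0.21841177] 0.49842800280976307
```

Request:
apply_moves(deltas=[{"rx": 0, "ry": 0, "rz": 0, "dx": 0, "dy": 0, "dz": 0.15, "claw": 0}, {"rx": 0, "ry": 0, "rz": 0, "dx": 0, "dy": 0, "dz": 0.15, "claw": -0.5}, {"rx": 0, "ry": 0, "rz": 0, "dx": 0, "dy": 0, "dz": 0.15, "claw": -1}, {"rx": 0, "ry": 0, "rz": 0, "dx": 0, "dy": 0, "dz": 0.15, "claw": -1}, {"rx": 0, "ry": 0, "rz": 0, "dx": 0, "dy": 0, "dz": 0.15, "claw": -1}, {"rx": 0, "ry": 0, "rz": 0, "dx": 0, "dy": 0, "dz": 0.15, "claw": -1}, {"rx": 0, "ry": 0, "rz": 0, "dx": 0, "dy": 0, "dz": 0.15, "claw": -1}, {"rx": 0, "ry": 0, "rz": 0, "dx": 0, "dy": 0, "dz": 0.15, "claw": -1}])

```text
time: 5.55
eef_pos: [466.1, 336.2, 26.1]
tcp_rot: [-0.115, 0.993, 0.0, 0.0]
contact_force: [-0.3, -0.9, 4.6]
finger_gap: 0.15
grip_force: 60.6
```

Request:
apply_moves(deltas=[{"rx": 0, "ry": 0, "rz": 0, "dx": 0, "dy": 0, "dz": -1, "claw": -1}, {"rx": 0, "ry": 0, "rz": 0, "dx": 0, "dy": 0, "dz": -3, "claw": -1}, {"rx": 0, "ry": 0, "rz": 0, "dx": 0, "dy": 0, "dz": -6, "claw": -1}, {"rx": 0, "ry": 0, "rz": 0, "dx": 0, "dy": 0, "dz": -10, "claw": -1}, {"rx": 0, "ry": 0, "rz": 0, "dx": 0, "dy": 0, "dz": -14, "claw": -1}, {"rx": 0, "ry": 0, "rz": 0, "dx": 0, "dy": 0, "dz": -15, "claw": -1}, {"rx": 0, "ry": 0, "rz": 0, "dx": 0, "dy": 0, "dz": -15, "claw": -1}])

```text
time: 6.42
eef_pos: [465.7, 335.9, 175.6]
tcp_rot: [-0.115, 0.993, 0.0, -0.0]
contact_force: [-0.6, -0.9, -2.1]
finger_gap: 0.146
grip_force: 60.2
```

```bash
python3 - <<'E'
from h import *
print(tool(),delta([560,-158,190],np.pi/2),r.state()['joint_pos'].round(2), r.state()['grip_force'])
E
```

```text
(array([465.70508514, 335.89094793, 175.6292495 ]), array([[-9.73652128e-01, -2.28038431e-01, -8.35488823e-05],
       [-2.28038432e-01,  9.73652132e-01,  3.67073736e-06],
       [ 8.05104781e-05,  2.26263774e-05, -9.99999997e-01]])) [array([  2.08, -50.24,  -1.44]), array([ 0.  , -0.  , 13.18]), array([ 1.0000e-02,  0.0000e+00, -1.6682e+02])] [-0.74  0.19  0.08  1.72 -0.02  1.23  1.14] 60.17587423324585
```

Request:
apply_moves(deltas=[{"rx": 0, "ry": 0, "rz": 2, "dx": 0.2, "dy": -4, "dz": -0.5, "claw": -1}, {"rx": 0, "ry": 0, "rz": 4, "dx": 0.5, "dy": -9, "dz": -1, "claw": -1}, {"rx": 0, "ry": 0, "rz": 6, "dx": 0.7, "dy": -14, "dz": -1.5, "claw": -1}, {"rx": 0, "ry": 0, "rz": 8, "dx": 1, "dy": -20, "dz": -1.5, "claw": -1}, {"rx": 0, "ry": 0, "rz": 10, "dx": 1.2, "dy": -26, "dz": -1.5, "claw": -1}, {"rx": 0, "ry": 0, "rz": 12, "dx": 1.5, "dy": -32, "dz": -1.5, "claw": -1}, {"rx": 0, "ry": 0, "rz": 13.2, "dx": 1.7, "dy": -38, "dz": -1.5, "claw": -1}, {"rx": 0, "ry": 0, "rz": 13.2, "dx": 1.9, "dy": -44, "dz": -1.5, "claw": -1}, {"rx": 0, "ry": 0, "rz": 13.2, "dx": 2.1, "dy": -49, "dz": -1.5, "claw": -1}, {"rx": 0, "ry": 0, "rz": 13.2, "dx": 2.1, "dy": -50.2, "dz": -1.5, "claw": -1}])

```text
time: 7.68
eef_pos: [558.0, -162.2, 188.5]
tcp_rot: [0.003, 1.0, -0.001, -0.002]
contact_force: [0.1, -0.0, -0.3]
finger_gap: 0.147
grip_force: 60.1
```

Request:
apply_moves(deltas=[{"rx": 0, "ry": 0, "rz": 0, "dx": 0, "dy": 0, "dz": 0, "claw": -1}, {"rx": 0, "ry": 0, "rz": 0, "dx": 0, "dy": 0, "dz": 0, "claw": -1}])

```text
time: 7.92
eef_pos: [559.7, -155.1, 189.8]
tcp_rot: [-0.001, 1.0, 0.001, -0.001]
contact_force: [-0.4, -0.4, -1.6]
finger_gap: 0.151
grip_force: 60.1
```

```bash
python3 - <<'E'
from h import *
print(tool())
p,im=snap('wrist','w5.png')
for t,z in(('stem_top',73),('tap',48),('fitted_top',95),('knob',160),('pointer',185)):
    for q in r.landmark_of(t,'wrist')[:2]:
        v,u=q['pixel']; print(t,round(q['p'],2),np.round([u,v]),np.round(atz(p,u,v,z),1))
cv2.imwrite('pics/v5.png',cv2.resize(im[20:310,60:450,::-1],None,fx=2,fy=2,interpolation=cv2.INTER_CUBIC))
E
```

```text
(array([ 559.6672455 , -155.05670526,  189.76174682]), array([[-0.9999952 , -0.00253603, -0.00178163],
       [-0.00253864,  0.99999571,  0.00146295],
       [ 0.00177791,  0.00146746, -0.99999734]]))
stem_top 0.58 [252. 158.] [ 532.1 -162.4   73. ]
tap 0.97 [252. 153.] [ 530.4 -162.6   48. ]
tap 0.69 [252. 157.] [ 534.3 -162.6   48. ]
fitted_top 0.76 [448. 160.] [529.4  -2.3  95. ]
knob 0.79 [261. 237.] [ 569.4 -155.   160. ]
pointer 0.82 [259. 294.] [ 594.1 -156.4  185. ]
```

View pics/v5.png

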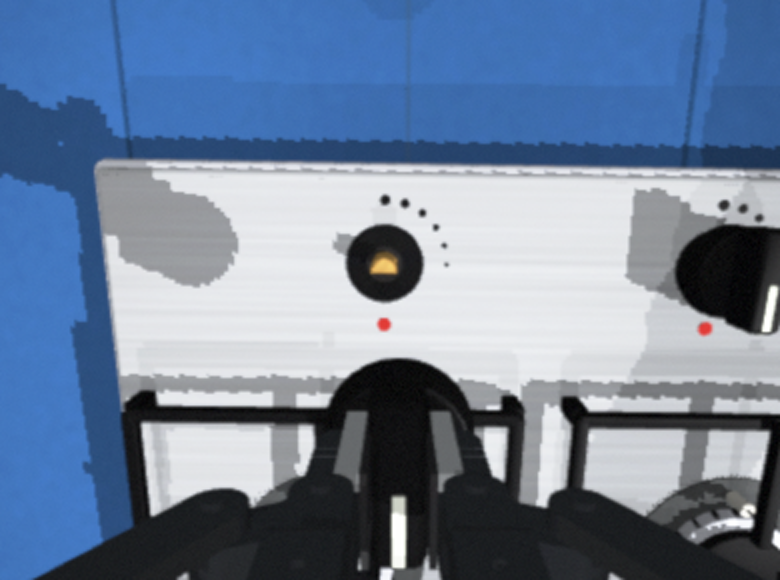

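The bare stem's brass D is at crop (384,266), its flat facing the red dot at (384,324). The other red dot is at (705,328), and the held knob shows at the bottom, around (398,400).

```bash
python3 - <<'E'
from h import *
p=r.camera_params('wrist'); print(tool()[0])
a=atz(p,252,182,48); b=atz(p,60+705/2,20+328/2,48); d=b-a; print(a,b,np.linalg.norm(d))
yaw=np.arctan2(-d[0],d[1]); print('hob yaw',yaw)
ax=a[:2]-30*np.array([np.cos(yaw),np.sin(yaw)]); print('axis from dot',ax)
print('stem',atz(p,252,154.2,73),'bush',atz(p,252.3,151.5,48))
im=cv2.imread('pics/w5.png')
for t,lo,hi in(('red',(0,0,150),(90,90,255)),('gold',(0,90,140),(140,220,255))):
    m=cv2.inRange(im,lo,hi); n,l,st,ce=cv2.connectedComponentsWithStats(m)
    print(t,[(st[i].tolist(),ce[i].round(1).tolist()) for i in range(1,n) if st[i,4]>5 and 120<ce[i,1]<200])
E
```

```text
[ 560.05562625 -156.62853684  190.98853953]
[ 560.27298015 -164.71936044   48.        ] [562.20226092  -3.90337485  48.        ] 160.82755778751545
hob yaw -0.011996246631567646
axis from dot [ 530.27513877 -164.35948167]
stem [ 529.09148335 -164.01092451   73.        ] bush [ 529.83182436 -164.27093847   48.        ]
red [([250, 180, 5, 5, 20], [251.8, 181.8]), ([410, 182, 5, 5, 22], [412.1, 183.9])]
gold [([245, 149, 13, 8, 87], [251.7, 152.8]), ([249, 179, 6, 6, 10], [250.6, 180.6]), ([409, 181, 7, 7, 16], [412.1, 183.6])]
```

Request:
apply_moves(deltas=[{"rx": 0, "ry": 0, "rz": 0.7, "dx": -0.2, "dy": -0.5, "dz": 2, "claw": -1}, {"rx": 0, "ry": 0, "rz": 0.7, "dx": -0.5, "dy": -0.5, "dz": 4, "claw": -1}, {"rx": 0, "ry": 0, "rz": 0.7, "dx": -0.5, "dy": -0.5, "dz": 6, "claw": -1}, {"rx": 0, "ry": 0, "rz": 0.7, "dx": -0.5, "dy": -0.5, "dz": 7, "claw": -1}, {"rx": 0, "ry": 0, "rz": 0.7, "dx": -0.5, "dy": -0.5, "dz": 7, "claw": -1}, {"rx": 0, "ry": 0, "rz": 0.7, "dx": -0.5, "dy": -0.5, "dz": 7, "claw": -1}, {"rx": 0, "ry": 0, "rz": 0.7, "dx": -0.5, "dy": -0.5, "dz": 7, "claw": -1}])

```text
time: 9.1
eef_pos: [565.6, -162.6, 121.7]
tcp_rot: [0.006, 1.0, -0.0, 0.001]
contact_force: [0.8, -0.3, -1.7]
finger_gap: 0.151
grip_force: 60.1
```

```bash
python3 - <<'E'
from h import *
print(tool())
p,im=snap('wrist','w6.png'); im=np.ascontiguousarray(im[:,:,::-1])
for t,lo,hi in(('red',(0,0,150),(90,90,255)),('gold',(0,90,140),(140,220,255))):
    m=cv2.inRange(im,lo,hi); n,l,st,ce=cv2.connectedComponentsWithStats(m)
    print(t,[(st[i].tolist(),ce[i].round(1).tolist()) for i in range(1,n) if st[i,4]>8 and 80<ce[i,1]<230])
print(proj(p,[530,-162.5,73]))
cv2.imwrite('pics/v6.png',cv2.resize(im[70:260,150:350],None,fx=3,fy=3,interpolation=cv2.INTER_CUBIC))
E
```

```text
(array([ 565.56653235, -162.63190449,  121.69332738]), array([[-9.99920531e-01,  1.24920134e-02,  1.69767359e-03],
       [ 1.24919139e-02,  9.99921971e-01, -6.91704893e-05],
       [-1.69840520e-03, -4.79578000e-05, -9.99998557e-01]]))
red [([257, 190, 7, 9, 46], [259.9, 194.0]), ([465, 190, 9, 8, 54], [469.0, 193.6])]
gold [([252, 152, 17, 10, 132], [260.4, 156.9]), ([256, 190, 4, 9, 10], [256.9, 193.6]), ([464, 190, 10, 9, 17], [467.6, 195.4])]
[260.4560523  161.34373658]
```

View pics/v6.png

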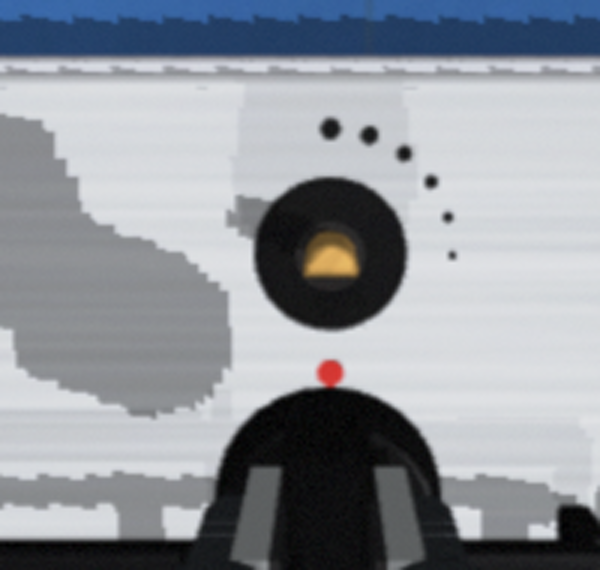

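The brass D is now at crop (330,262), with its flat at row 276 and the red dot at (330,372). The knob skirt's near edge is at (329,388).

```bash
python3 - <<'E'
from h import *
p=r.camera_params('wrist'); t,M=tool(); print(t)
a=atz(p,259.9,194,48); b=atz(p,469,193.7,48); d=b-a; yaw=np.arctan2(-d[0],d[1]); print('hob yaw',yaw,np.linalg.norm(d),'tool yaw',np.arctan2(-M[0,1],M[1,1]))
print('axis from dot',a[:2]-30*np.array([np.cos(yaw),np.sin(yaw)]))
s=atz(p,260.2,159.7,73); print('stem',s,'bush',atz(p,150+330.5/3,70+253/3,48))
for zb in(102,104): print('knob edge',atz(p,259.7,199.3,zb)+[22,0,0])
print('c',[ (atz(p,150+x/3,70+485/3,118)).round(1) for x in(217,440)])
print(delta([s[0],s[1],98],np.pi/2+yaw))
E
```

```text
[ 565.46568174 -162.66795865  121.61349323]
hob yaw -0.011230867462366834 160.01988573748875 tool yaw -0.012530344864283427
axis from dot [ 529.09321424 -162.73101746]
stem [ 528.823786  -162.6095558   73.       ] bush [ 528.71089557 -162.51524161   48.        ]
knob edge [ 569.30326343 -163.24596677  102.        ]
knob edge [ 568.71009887 -163.2450293   104.        ]
c [array([ 560.4, -183.5,  118. ]), array([ 560.9, -143.6,  118. ])]
[array([ 3.67, -0.04,  2.36]), array([-0.  ,  0.09, -0.07]), array([1.4000e-01, 1.0000e-02, 1.7993e+02])]
```

```bash
python3 - <<'E'
from h import *
p=r.camera_params('wrist'); t,M=tool()
im=cv2.imread('pics/w6.png')
# white line: low saturation bright between the pads
m=(im.min(2)>170).astype(np.uint8); m[:215]=0; m[:,:245]=0; m[:,275:]=0
n,l,st,ce=cv2.connectedComponentsWithStats(m)
print([st[i].tolist() for i in range(1,n) if st[i,4]>10])
print('col259 rows', [(v,int(im[v,260].max())) for v in range(192,330,3)])
tc=lambda x,y,z: proj(p,t+M@np.array([-x,y,z]))
for off in(0,3.5):
  print(off,'line ends',tc(2.4+off,0,-20),tc(21.7+off,0,-20),'skirt edge bottom',tc(-22+off,0,18),'skirt top edge',tc(-22+off,0,2),'bar near end',tc(-22+off,0,-20))
E
```

```text
[[256, 269, 7, 35, 220], [245, 319, 8, 5, 20]]
col259 rows [(192, 211), (195, 212), (198, 184), (201, 10), (204, 11), (207, 8), (210, 9), (213, 14), (216, 11), (219, 8), (222, 9), (225, 15), (228, 13), (231, 17), (234, 19), (237, 12), (240, 14), (243, 17), (246, 16), (249, 16), (252, 19), (255, 18), (258, 13), (261, 13), (264, 15), (267, 66), (270, 191), (273, 190), (276, 191), (279, 250), (282, 252), (285, 252), (288, 252), (291, 252), (294, 250), (297, 248), (300, 241), (303, 224), (306, 80), (309, 79), (312, 73), (315, 73), (318, 68), (321, 60), (324, 14), (327, 26)]
0 line ends [261.66894789 265.90295512] [261.57353991 301.9704817 ] skirt edge bottom [261.12806358 193.64629639] skirt top edge [261.37123366 201.84881329] bar near end [261.8001188 216.3157976]
3.5 line ends [261.65112764 272.63962685] [261.55695945 308.2384727 ] skirt edge bottom [261.11641299 199.553924  ] skirt top edge [261.35694312 208.30804195] bar near end [261.78052159 223.72422294]
```

```bash
python3 - <<'E'
from h import *
p=r.camera_params('wrist'); t,M=tool(); E=np.array(p['extrinsics'])
# wrist camera pose relative to tool, re-anchored at w3 tool pose
def at(t0,yaw):
    z=np.array([0,0,-1.]); y=np.array([-np.sin(yaw),np.cos(yaw),0]); M0=np.c_[np.cross(y,z),y,z]
    q=dict(p); X=np.eye(4); X[:3,:3]=M0@M.T@E[:3,:3]; X[:3,3]=t0+M0@M.T@(E[:3,3]-t); q['extrinsics']=X; return q
for n,t0,yaw,kyaw,kz,edge,line in(('w3',[469.28,336.64,112.8],.1761,.232,8,(261,166.3),((261.3,204.7),(262.7,229.3))),
                    ('w6',[565.5,-162.65,121.6],-.0125,-.0125,103.6,(259.7,199.3),((259.7,268),(259.5,304.5)))):
    q=at(np.array(t0),yaw); k=np.array([np.cos(kyaw),np.sin(kyaw),0])
    e=atz(q,*edge,kz)
    print(n,'axis from edge bottom',e+22*k,'top-of-skirt',atz(q,*edge,kz+16)+22*k,'line',[ (atz(q,*l,kz+38)-s*k).round(1) for l,s in zip(line,(2.4,21.8))])
g=cv2.imread('pics/w3.png')
print('w3 col261', [(v,int(g[v,261].max())) for v in range(155,240,2)])
E
```

```text
w3 axis from edge bottom [468.50986302 338.33031546   8.        ] top-of-skirt [465.75659996 337.71479435  24.        ] line [array([466.8, 336.6,  46. ]), array([467.2, 336.7,  46. ])]
w6 axis from edge bottom [ 568.83822175 -163.5012192   103.6       ] top-of-skirt [ 564.11953943 -163.49529012  119.6       ] line [array([ 566.6, -163.6,  141.6]), array([ 566.8, -163.7,  141.6])]
w3 col261 [(155, 226), (157, 233), (159, 240), (161, 242), (163, 178), (165, 136), (167, 18), (169, 15), (171, 17), (173, 15), (175, 19), (177, 29), (179, 35), (181, 34), (183, 36), (185, 35), (187, 33), (189, 34), (191, 34), (193, 35), (195, 36), (197, 36), (199, 36), (201, 33), (203, 65), (205, 254), (207, 255), (209, 255), (211, 255), (213, 255), (215, 255), (217, 255), (219, 255), (221, 255), (223, 255), (225, 254), (227, 254), (229, 192), (231, 241), (233, 234), (235, 233), (237, 239), (239, 241)]
```

Request:
apply_moves(deltas=[{"rx": 0, "ry": 0, "rz": 0, "dx": 1.5, "dy": 0.05, "dz": 0, "claw": -1}, {"rx": 0, "ry": 0, "rz": 0, "dx": 3, "dy": 0.05, "dz": 0, "claw": -1}, {"rx": 0, "ry": 0, "rz": 0, "dx": 3.75, "dy": 0.05, "dz": 0.5, "claw": -1}, {"rx": 0, "ry": 0, "rz": 0, "dx": 3.75, "dy": 0.05, "dz": 1.5, "claw": -1}, {"rx": 0, "ry": 0, "rz": 0, "dx": 3.75, "dy": 0.05, "dz": 2.5, "claw": -1}, {"rx": 0, "ry": 0, "rz": 0, "dx": 3.75, "dy": 0.05, "dz": 2.7, "claw": -1}, {"rx": 0, "ry": 0, "rz": 0, "dx": 3.75, "dy": 0.05, "dz": 2.7, "claw": -1}, {"rx": 0, "ry": 0, "rz": 0, "dx": 3.75, "dy": 0.05, "dz": 2.7, "claw": -1}])

```text
time: 10.15
eef_pos: [527.8, -161.7, 94.0]
tcp_rot: [0.006, 1.0, -0.0, 0.0]
contact_force: [-0.3, -0.0, -1.7]
finger_gap: 0.148
grip_force: 60.1
```

Request:
apply_moves(deltas=[{"rx": 0, "ry": 0, "rz": 0, "dx": 0, "dy": 0, "dz": 0.2, "claw": -1}, {"rx": 0, "ry": 0, "rz": 0, "dx": 0, "dy": 0, "dz": 0.4, "claw": -1}, {"rx": 0, "ry": 0, "rz": 0, "dx": 0, "dy": 0, "dz": 0.6, "claw": -1}, {"rx": 0, "ry": 0, "rz": 0, "dx": 0, "dy": 0, "dz": 0.7, "claw": -1}, {"rx": 0, "ry": 0, "rz": 0, "dx": 0, "dy": 0, "dz": 0.7, "claw": -1}])

```text
time: 10.78
eef_pos: [527.3, -161.5, 86.7]
tcp_rot: [0.006, 1.0, 0.0, -0.0]
contact_force: [-0.3, 0.2, -2.1]
finger_gap: 0.152
grip_force: 60.1
```

Request:
apply_moves(deltas=[{"rx": 0, "ry": 0, "rz": 0, "dx": 0, "dy": 0, "dz": 0.2, "claw": -1}, {"rx": 0, "ry": 0, "rz": 0, "dx": 0, "dy": 0, "dz": 0.4, "claw": -1}, {"rx": 0, "ry": 0, "rz": 0, "dx": 0, "dy": 0, "dz": 0.6, "claw": -1}, {"rx": 0, "ry": 0, "rz": 0, "dx": 0, "dy": 0, "dz": 0.8, "claw": -1}, {"rx": 0, "ry": 0, "rz": 0, "dx": 0, "dy": 0, "dz": 0.8, "claw": -1}])

```text
time: 11.4
eef_pos: [527.3, -161.5, 78.5]
tcp_rot: [0.006, 1.0, 0.0, -0.0]
contact_force: [-0.7, 0.1, -2.3]
finger_gap: 0.15
grip_force: 60.1
```

Request:
apply_moves(deltas=[{"rx": 0, "ry": 0, "rz": 0, "dx": 0, "dy": 0, "dz": 0.15, "claw": -1}, {"rx": 0, "ry": 0, "rz": 0, "dx": 0, "dy": 0, "dz": 0.3, "claw": -1}, {"rx": 0, "ry": 0, "rz": 0, "dx": 0, "dy": 0, "dz": 0.45, "claw": -1}, {"rx": 0, "ry": 0, "rz": 0, "dx": 0, "dy": 0, "dz": 0.45, "claw": -1}, {"rx": 0, "ry": 0, "rz": 0, "dx": 0, "dy": 0, "dz": 0.45, "claw": -1}])

```text
time: 12.02
eef_pos: [527.3, -161.5, 74.4]
tcp_rot: [0.006, 1.0, 0.0, -0.0]
contact_force: [-2.8, -0.0, 1.4]
finger_gap: 0.146
grip_force: 60.3
```

```bash
python3 - <<'E'
from h import *
p,im=snap('wrist','w7.png'); s=r.state(); print(tool()[0],s['contact_force'],s['moment'],s['time'])
cv2.imwrite('pics/v7.png',cv2.resize(im[90:340,100:420,::-1],None,fx=2.3,fy=2.3,interpolation=cv2.INTER_CUBIC))
E
```

```text
[ 527.33117031 -161.53011125   74.37107927] [-2.88514663  0.30317961  0.35131363] [ 0.07350953  0.69269744 -0.02013637] 12.075
```

View pics/v7.png

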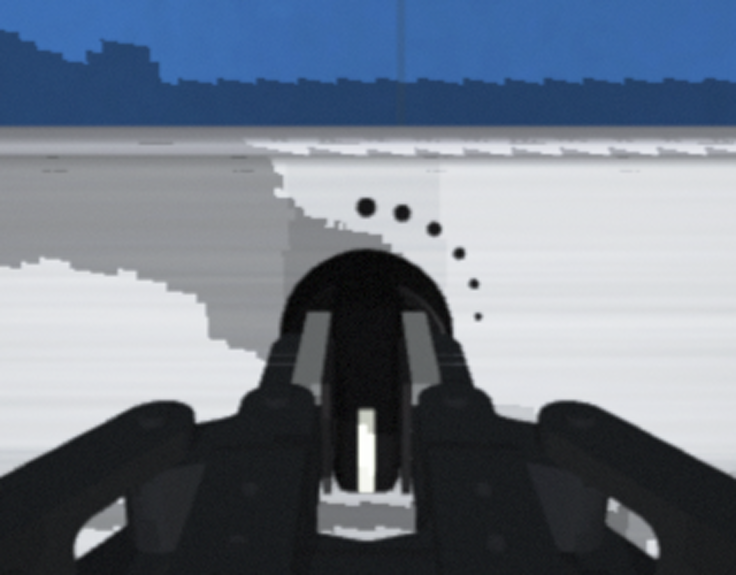

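The knob has slid onto the stem: its skirt is concentric with the tap scale at crop (366,320), and the pointer line at (366,450) points to the burners. I'll relieve the small -x side load and press down.

Request:
apply_moves(deltas=[{"rx": 0, "ry": 0, "rz": 0, "dx": 0.05, "dy": 0, "dz": 0, "claw": -1}, {"rx": 0, "ry": 0, "rz": 0, "dx": 0.05, "dy": 0, "dz": 0.1, "claw": -1}, {"rx": 0, "ry": 0, "rz": 0, "dx": 0.05, "dy": 0, "dz": 0.2, "claw": -1}, {"rx": 0, "ry": 0, "rz": 0, "dx": 0.05, "dy": 0, "dz": 0.2, "claw": -1}, {"rx": 0, "ry": 0, "rz": 0, "dx": 0.05, "dy": 0, "dz": 0.2, "claw": -1}])

```text
time: 12.7
eef_pos: [527.3, -161.6, 72.5]
tcp_rot: [0.006, 1.0, -0.0, 0.0]
contact_force: [-0.9, -0.2, 3.4]
finger_gap: 0.146
grip_force: 60.5
```

Request:
apply_moves(deltas=[{"rx": 0, "ry": 0, "rz": 0, "dx": 0.02, "dy": 0, "dz": 0.1, "claw": -1}, {"rx": 0, "ry": 0, "rz": 0, "dx": 0.02, "dy": 0, "dz": 0.2, "claw": -1}, {"rx": 0, "ry": 0, "rz": 0, "dx": 0.02, "dy": 0, "dz": 0.2, "claw": -1}, {"rx": 0, "ry": 0, "rz": 0, "dx": 0.02, "dy": 0, "dz": 0.2, "claw": -1}])

```text
time: 13.2
eef_pos: [527.3, -161.6, 70.6]
tcp_rot: [0.006, 1.0, -0.0, 0.001]
contact_force: [-0.3, 0.6, 4.2]
finger_gap: 0.146
grip_force: 60.8
```

```bash
python3 - <<'E'
from h import *
F=[]
for i in range(4):
    r.get_image('wrist'); s=r.state(); F.append(np.r_[s['contact_force'],s['eef_pos']])
print(np.mean(F,0).round(2),np.std(F,0).round(2))
E
```

```text
[ 8.0000e-02 -1.9000e-01  5.1100e+00  5.2724e+02 -1.6157e+02  7.0600e+01] [0.68 0.31 0.21 0.02 0.01 0.02]
```

Request:
apply_moves(deltas=[{"rx": 0, "ry": 0, "rz": 0, "dx": 0, "dy": 0, "dz": 0.1, "claw": -1}, {"rx": 0, "ry": 0, "rz": 0, "dx": 0, "dy": 0, "dz": 0.2, "claw": -1}, {"rx": 0, "ry": 0, "rz": 0, "dx": 0, "dy": 0, "dz": 0.22, "claw": -1}, {"rx": 0, "ry": 0, "rz": 0, "dx": 0, "dy": 0, "dz": 0.22, "claw": -1}, {"rx": 0, "ry": 0, "rz": 0, "dx": 0, "dy": 0, "dz": 0.22, "claw": -1}])

```text
time: 14.02
eef_pos: [527.3, -161.6, 68.9]
tcp_rot: [0.006, 1.0, 0.0, 0.001]
contact_force: [-1.8, -0.1, 7.9]
finger_gap: 0.148
grip_force: 61.6
```

```bash
python3 - <<'E'
from h import *
F=[]
for i in range(6):
    r.get_image('wrist'); s=r.state(); F.append(np.r_[s['contact_force'],s['eef_pos']])
print(np.mean(F,0).round(2),np.std(F,0).round(2))
E
```

```text
[  -1.59    0.74    8.95  527.27 -161.59   68.9 ] [0.64 0.65 0.42 0.02 0.01 0.01]
```

```bash
python3 -c "
from rig import r
print(r.hand_in()); print(r.state()['contact_force'])"
```

```text
the job is handed in; nothing more can be done
None
the job is handed in; nothing more can be done
```

The knob is on the bare stem with its pointer to the off dot, and the job was handed in at about 14 s with the gripper still holding it down at what appears to be the 6 mm stop (about 11 N, height matching); no verdict came back.

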